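Balance the centrifuge rotor

ROBOT

A 7-joint arm with a two-finger parallel gripper is mounted at the origin on a cart in front of the work surface, level with it; the furniture and walls round the work are solid. World frame = base frame: x ahead of the robot, y to its left, z up, the work surface at z = 0. Lengths are in m, angles in rad, forces in N, time in s.
With the tool pointing down it reaches from about 0.4 to 0.85 m from the base axis. Payload 4.5 kg.
Tool frame: the origin (TCP) lies midway between the tips of the shut fingers; the grasp point (between the pads) lies 19 mm behind it; z points along the fingers, y is the line along which they close (so a half turn about z gives the same grasp; the last joint's range is limited). The gripper opens to 88 mm and grips with 3 to 60 N. Pads are 18 mm wide; open, the fingers measure 123 mm over their backs; the gripper's body (75 mm by 187 mm) begins 45 mm behind the grasp point.
Start: joints at [-1.299, 0.689, -0.195, 1.565, 0.157, 0.902, -0.215], TCP at [0.147, 0.607, 0.239] pointing down, gripper open.
Joint ranges: [-3.01, 3.01], [-0.46, 2.08], [-1.47, 1.51], [0.13, 2.56], [-1, 4.14], [0.04, 2.09], [-2.66, 2.66]. Speed limits (rad/s): [2.57, 2.57, 3.14, 3.14, 3.14, 3.14, 3.14].

INTERFACE

Orientations are given as a unit quaternion [x, y, z, w].
In Python, from plant import r gives the robot as it stands.
- The arm moves only by the tool carry_out, never from a script. Its argument "plan" is a list of rows, each an object with "rot": the turn, a rotation vector about the tool's x, y, z in rad, a list of three; "xyz": the shift along the tool's x, y, z in m, a list of three; "grip": the closure in counts, from 0 (fully open) to 255 (shut). In form: [{"rot": [wx, wy, wz], "xyz": [dx, dy, dz], "grip": grip}, ...]. A call has 1 to 8 rows; each row is the pose to reach, as a shift and turn from the pose commanded when the call began, along the tool's axes at that moment; what a row does not reach only later rows make up. A row lasts 1/12 s, in which the tool goes at most 41.7 mm and 7.16 degrees, less where a joint would pass 70% of its speed; a pose out of reach is approached as far as the arm can. A call with a gripper value outside its range is refused whole. The fingers move at their own pace and stop on an object; "squeeze" is the grip in N (left out, the last holds). Time passes only in rows, so rows that repeat a pose let the fingers close. It gives the time, the measured TCP pose, the force, the opening and the grip force at its end, in the units of the state.
- r.get_state(): the state, without advancing time (a new reading comes with each control period).
- r.snapshot(name): name is "scene" or "top"; returns the picture (400x640x3 uint8, red, green, blue); there is no depth.
- r.camera_params(name): a dict with "fx", "fy", "cx", "cy" (pixels), "position" and "attitude" of the camera in the world. Camera axes: x right, y down, z forward; pixel columns grow to the right and rows downward; lengths in m; the calibration is good to about 2 mm. A picture is of the moment at which its call begins. camera_params takes no time and is no camera call.
- r.finish_job(): hands the job in; it is judged then, once.
The state is a dict: "clock": time; "q": joint angles; "qd": joint speeds; "joint_torque": joint torques, N m; "tool_pos": TCP position; "eef_rot": TCP orientation; "contact_force": force on the tool from outside, world axes, zero at the start; "moment": the same for the moment, N m; "opening": opening from 0.0 (shut) to 1.0 (fully open); "finger_force": force on a finger pad.
Only numpy, scipy, OpenCV 4.12 (cv2) and the standard library are available. Lean on these libraries where they do the work, as an engineer would, in place of code of your own. Each camera call takes 0.05 s, during which the arm holds its last target. There are 200 camera calls.

TASK

The six tubes were loaded into the centrifuge rotor out of balance: every tube faces one of another kind. Rearrange them, parking a tube in the rack when you need a free place, until each tube sits fully down in a rotor sleeve directly across the hub from its twin of the same kind and the rack is empty again. Keep every tube upright on the way, and do not disturb the timer or the dropper bottle.

Things in the scene. Friction and masses are not known exactly. Their poses are not given: they have to be found in the camera images.
- tall_1_mid (a point): Tall tube, one of two alike: off-white plastic, 112 mm high, body 16.5 mm in diameter with a conical foot, grey ribbed flat screw cap 21.6 mm in diameter taking the top 14 mm; take it by the cap. The point is the tube's centre, 56 mm above the foot and as far below the top; z points up along the tube. It may lean 3 degrees in a sleeve.
- tall_2_mid (a point): Tall tube, one of two alike: off-white plastic, 112 mm high, body 16.5 mm in diameter with a conical foot, grey ribbed flat screw cap 21.6 mm in diameter taking the top 14 mm; take it by the cap. The point is the tube's centre, 56 mm above the foot and as far below the top; z points up along the tube. It may lean 3 degrees in a sleeve.
- ringed_1_mid (a point): Middle tube, one of two alike: off-white plastic, 98 mm high, body 16.5 mm in diameter with a round foot, smooth grey cylindrical cap 19.2 mm in diameter taking the top 18 mm, with a dark round disc on its flat top; take it by the cap. The point is the tube's centre, 49 mm above the foot and as far below the top; z points up along the tube. It may lean 3 degrees in a sleeve.
- ringed_2_mid (a point): Middle tube, one of two alike: off-white plastic, 98 mm high, body 16.5 mm in diameter with a round foot, smooth grey cylindrical cap 19.2 mm in diameter taking the top 18 mm, with a dark round disc on its flat top; take it by the cap. The point is the tube's centre, 49 mm above the foot and as far below the top; z points up along the tube. It may lean 3 degrees in a sleeve.
- short_1_mid (a point): Short tube, one of two alike: off-white plastic, 87 mm high overall: body 16.5 mm in diameter with a round foot, up to 75 mm, closed by a plug whose thin grey nipple (7.5 mm in diameter) makes the top 12 mm; take it by the body, between 60 and 72 mm above its foot. The point is the tube's centre, 43.5 mm above the foot and as far below the top; z points up along the tube. It may lean 3 degrees in a sleeve.
- short_2_mid (a point): Short tube, one of two alike: off-white plastic, 87 mm high overall: body 16.5 mm in diameter with a round foot, up to 75 mm, closed by a plug whose thin grey nipple (7.5 mm in diameter) makes the top 12 mm; take it by the body, between 60 and 72 mm above its foot. The point is the tube's centre, 43.5 mm above the foot and as far below the top; z points up along the tube. It may lean 3 degrees in a sleeve.
- rotor: Six-place centrifuge rotor on its stand, fixed, 185 mm across. Six upright sleeves on a circle of radius 75 mm round the hub, the first on the rotor's +x, the others every 60 degrees (opposite ones 150 mm apart), all full at the start. Sleeve: bore 19 mm, mouth flared to 30 mm, rim 66 mm and inner floor (where a tube's foot stands) 24 mm above the bench. Hub 83 mm high. Origin on the bench under its centre, z up.
- rack: White plastic tube rack, fixed, 50 x 176 x 48 mm, with four empty round places in a row along its y axis (at y = -64.5, -21.5, 21.5, 64.5 mm), each with a bore of 19 mm, a mouth flared to 30 mm, its rim 48 mm and its inner floor 9 mm above the bench. Origin on the bench under its centre, z up.
- timer_mid (a point): Bystander: white bench timer lying flat, 60 x 68 x 18 mm, loose. The point is its centre, 9 mm up.
- dropper_mid (a point): Bystander: brown dropper bottle with a black bulb, standing between rotor and rack, 33 mm in diameter, 102 mm high, loose. The point is its centre, 51 mm up.
Mind the look-alikes: they are no part of the job. Leave any blue look-alike of the part that bears tall_1_mid alone.

How it is judged:
By the outcome, as a careful person would: the job done as asked, in the order asked, and still so for the second after the job is handed in, with the robot touching nothing.
It also fails if it takes over 90 s, if anything falls off the work surface, if the arm or the gripper's body presses on something with over 40 N, if the wrist force passes 120 N, or if a joint passes its speed limit or range.

## Working session

There is one attempt and no reset: what is moved stays moved. The work goes in short steps, Python scripts to look and compute and a tool call to move; the robot and the scene stay as the last step left them, time stands still between calls to the robot, and variables do not carry over. Pictures are saved under pics/ and viewed, at most 17 in all, crops included, and the job is handed in when it is done.

Besides the shell and the picture viewer there is one more tool, called after "Call:" by a JSON object that holds its "name" and its "arguments", one argument or row to a line. carry_out: Moves the arm, as the interface text tells. Its arguments: {"type":"object","properties":{"plan":{"type":"array"},"squeeze":{"type":"number"}},"required":["plan"]}

```bash
ls; mkdir -p pics
python3 - <<'E'
from plant import r
import cv2
s=r.get_state();print(s)
for n in("scene","top"):
    im=r.snapshot(n);cv2.imwrite(f"pics/{n}0.png",im[:,:,::-1]);print(r.camera_params(n))
E
```

```text
pics
{'clock': 0.0, 'q': array([-1.29919823,  0.6899866 , -0.1944884 ,  1.56636821,  0.15730105,
        0.90246785, -0.215069  ]), 'qd': array([-0.00019404,  0.00126774, -0.0001767 ,  0.00126684,  0.00090768,
       -0.00030369,  0.00048667]), 'joint_torque': array([-2.21519022e-04, -5.27558613e+01, -1.26710594e+00, -1.53428328e+01,
       -5.26681042e-02,  6.42982821e-03,  1.58259268e-04]), 'tool_pos': array([0.14713798, 0.60677721, 0.2379013 ]), 'eef_rot': array([ 1.18569766e-01,  9.92945298e-01, -9.19306489e-04, -3.57434080e-05]), 'contact_force': array([-0.51896195,  0.18922956, -0.45955658]), 'moment': array([-0.01354565,  0.03635911, -0.00668091]), 'finger_force': 0.0, 'opening': 0.9954515554366402}
{'fx': 395.4118825517165, 'fy': 395.4118825517165, 'cx': 315.33065765600605, 'cy': 203.8971942819731, 'position': array([-0.12557144, -0.5569443 ,  0.77487686]), 'attitude': array([ 0.82579642, -0.36914201,  0.16465697, -0.39329701])}
{'fx': 435.1152248860511, 'fy': 435.1152248860511, 'cx': 317.3792783324951, 'cy': 197.58476658129445, 'position': array([0.37443023, 0.00608914, 1.26159993]), 'attitude': array([-0.70538556,  0.70618338, -0.03476952,  0.05027249])}
```

View pics/scene0.png

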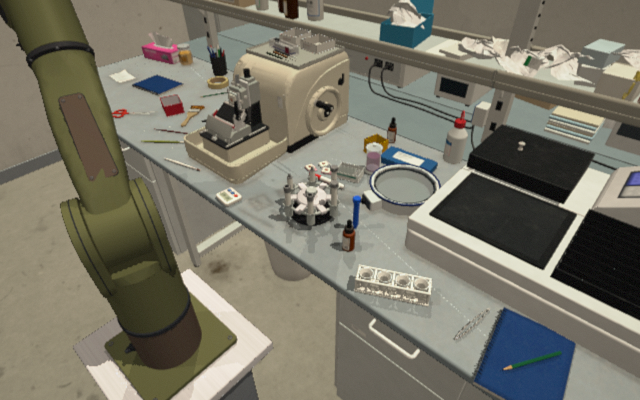

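View pics/top0.png

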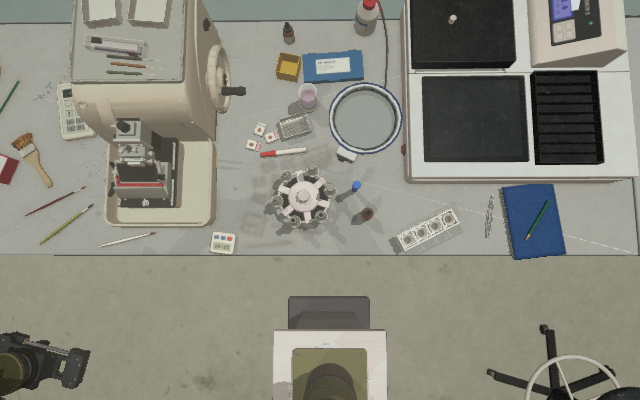

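The scene view shows the rotor near (310,200), dropper (348,236), rack (395,285) and a blue tube look-alike (357,210). The top view shows the rotor at (303,196), rack (428,230), timer (223,242) and dropper (366,214). I'll enlarge both.

```bash
python3 - <<'E'
import cv2
t=cv2.imread('pics/top0.png');s=cv2.imread('pics/scene0.png')
cv2.imwrite('pics/tc.png',cv2.resize(t[150:250,250:383],None,fx=6,fy=6,interpolation=cv2.INTER_CUBIC))
cv2.imwrite('pics/sc.png',cv2.resize(s[150:250,260:390],None,fx=6,fy=6,interpolation=cv2.INTER_CUBIC))
E
cat > h.py <<'E'
from plant import r
import numpy as np
from scipy.spatial.transform import Rotation as R
def cam(n):
    p=r.camera_params(n);return p,R.from_quat(p['attitude']).as_matrix()
def back(n,u,v,z):
    p,M=cam(n);d=M@np.array([(u-p['cx'])/p['fx'],(v-p['cy'])/p['fy'],1]);c=p['position']
    return c+d*(z-c[2])/d[2]
def proj(n,P):
    p,M=cam(n);q=M.T@(np.array(P)-p['position']);return np.array([p['cx']+p['fx']*q[0]/q[2],p['cy']+p['fy']*q[1]/q[2]])
E
python3 - <<'E'
from h import *
for a in [('top',303,196,.083),('top',428,230,.048),('scene',310,183,.083),('top',223,242,.018),('top',366,214,.1)]: print(a,back(*a).round(3))
print(proj('top',[0,0,0]),proj('top',r.get_state()['tool_pos']))
E
```

```text
('top', 303, 196, 0.083) [0.521 0.071 0.083]
('top', 428, 230, 0.048) [ 0.43  -0.274  0.048]
('scene', 310, 183, 0.083) [0.547 0.094 0.083]
('top', 223, 242, 0.018) [0.398 0.303 0.018]
('top', 366, 214, 0.1) [ 0.47  -0.098  0.1  ]
[329.53045564 386.15852074] [ 66.24414621 349.59456447]
```

View pics/tc.png

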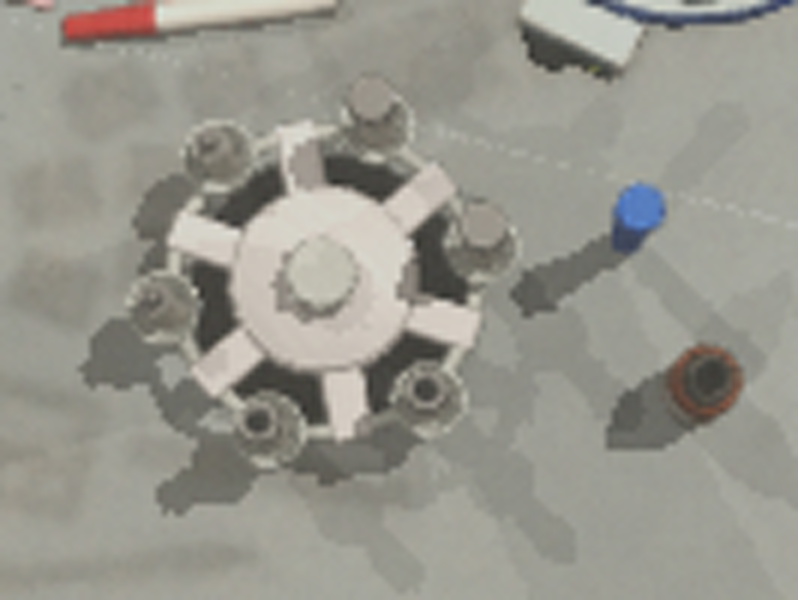

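View pics/sc.png

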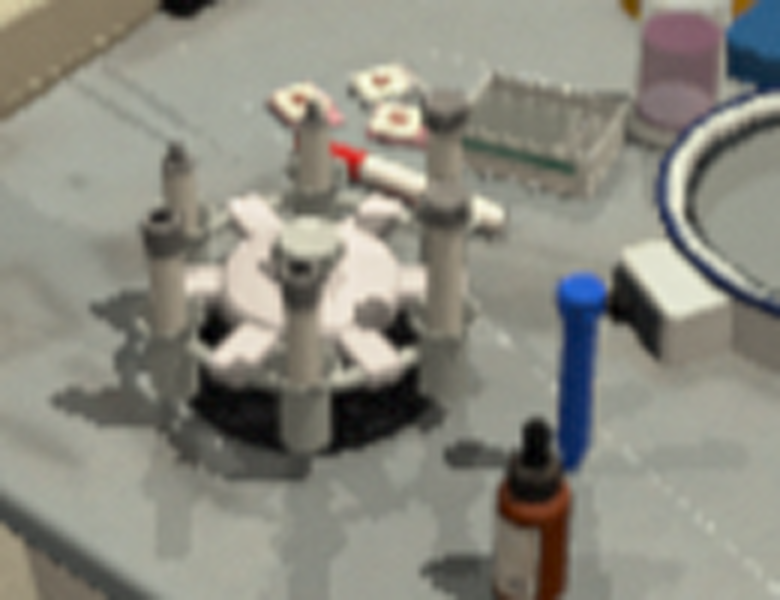

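Crops: in the top crop the two flat-capped tall tubes are at (374,98) and (486,222), the dark-disc ringed ones at (426,390) and (258,420), and the nippled shorts at (160,305) and (218,150). The blue look-alike at (640,210) stands outside the rotor, so it isn't mine; the grey-capped pair is the tall pair. Now fitting the rotor.

Run:
```python
from h import *
import cv2
from scipy.optimize import least_squares
H=[.136,.136,.122,.122,.111,.111]
T=[(374,92),(486,217),(427,388),(257,420),(153,301),(207,146)]
S=[(447,96),(444,195),(300,262),(160,216),(176,149),(312,104)]
T=[(250+(a+.5)/6-.5,150+(b+.5)/6-.5) for a,b in T];S=[(260+(a+.5)/6-.5,150+(b+.5)/6-.5) for a,b in S]
# clockwise in top image (x up, y left) => angle decreasing
def tops(p):
    return [np.array([p[0]+.075*np.cos(p[2]-k*np.pi/3),p[1]+.075*np.sin(p[2]-k*np.pi/3),H[k]]) for k in range(6)]
def res(p,w=(1,1)): 
    t=tops(p);return np.r_[[w[0]*(proj('top',t[k])-T[k]) for k in range(6)],[w[1]*(proj('scene',t[k])-S[k]) for k in range(6)]].ravel()
for w in((1,1),(1,0),(0,1)):
    s=least_squares(lambda p:res(p,w),[.521,.071,.3],x_scale=[.01,.01,.1]);print(w,s.x.round(4));
    print(s.fun.reshape(12,2).round(1).tolist())
for k in range(6): print(k,back('top',*T[k],H[k]).round(4),back('scene',*S[k],H[k]).round(4))
t=cv2.imread('pics/top0.png');s=cv2.imread('pics/scene0.png')
a=cv2.resize(t[195:265,385:475],None,fx=6,fy=6,interpolation=cv2.INTER_CUBIC)
b=cv2.resize(s[250:315,345:440],None,fx=5,fy=5,interpolation=cv2.INTER_CUBIC)
c=np.zeros((max(a.shape[0],0),800,3),np.uint8)
c=np.zeros((a.shape[0]//1,800,3),np.uint8)
cv2.imwrite('pics/rt.png',a);cv2.imwrite('pics/rs.png',cv2.resize(b,None,fx=1.2,fy=1.2))
```

```text
(1, 1) [ 0.5255  0.0711 -0.3261]
[[-0.7, 0.2], [-0.5, 0.5], [0.3, -0.4], [0.6, -0.1], [-0.1, -1.0], [0.1, -1.5], [-0.8, 1.1], [0.2, 0.1], [0.0, 1.6], [0.1, 0.9], [-0.4, -0.4], [-0.4, -0.3]]
(1, 0) [ 0.5246  0.0709 -0.3209]
[[-0.8, 0.5], [-0.4, 0.8], [0.4, -0.1], [0.8, 0.3], [-0.0, -0.5], [0.0, -1.0], [-0.0, 0.0], [0.0, 0.0], [-0.0, 0.0], [-0.0, 0.0], [-0.0, -0.0], [-0.0, -0.0]]
(0, 1) [ 0.5278  0.0725 -0.335 ]
[[-0.0, -0.0], [-0.0, -0.0], [-0.0, -0.0], [-0.0, -0.0], [-0.0, -0.0], [-0.0, -0.0], [-0.5, 0.7], [0.2, -0.3], [-0.0, 1.0], [0.3, 0.3], [-0.0, -1.0], [-0.0, -0.8]]
0 [0.5972 0.0452 0.136 ] [0.6021 0.0489 0.136 ]
1 [ 0.5416 -0.0037  0.136 ] [ 0.5403 -0.0016  0.136 ]
2 [0.4682 0.0223 0.122 ] [0.4743 0.0266 0.122 ]
3 [0.4542 0.0967 0.122 ] [0.4573 0.0985 0.122 ]
4 [0.5081 0.1443 0.111 ] [0.5101 0.1424 0.111 ]
5 [0.5779 0.1209 0.111 ] [0.5815 0.1187 0.111 ]
```

View pics/rt.png

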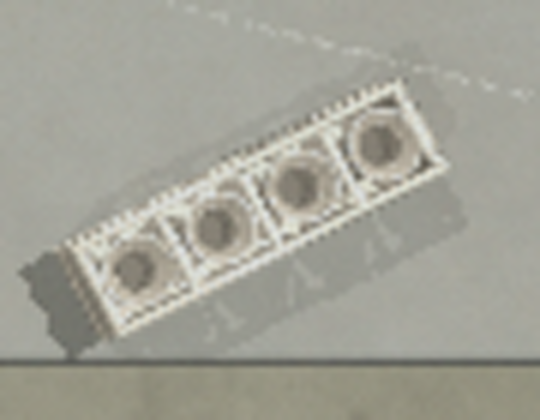

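View pics/rs.png

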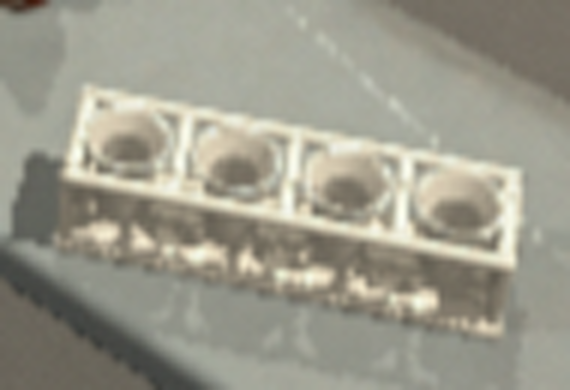

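The rack's mouths show at (137,270), (219,229), (299,186), (383,143) in the top crop and (129,136), (238,161), (348,184), (460,206) in the scene crop, with all four places empty.

Run:
```python
from h import *
T=[(137,270),(219,229),(299,186),(383,143)];S=[(129,136),(238,161),(348,184),(460,206)]
for a,b in zip(T,S):
    print(back('top',385+(a[0]+.5)/6-.5,195+(a[1]+.5)/6-.5,.048).round(4),back('scene',345+(b[0]+.5)/6-.5,250+(b[1]+.5)/6-.5,.048).round(4))
for k in range(6):
    a=-.324-k*np.pi/3;print('ABCDEF'[k],(np.array([.5258,.0712])+.075*np.array([np.cos(a),np.sin(a)])).round(4),round(np.degrees(a)))
s=r.get_state();M=R.from_quat(s['eef_rot']).as_matrix();print(M.round(3))
print('dropper',back('top',250+706/6,150+378/6,.1),'blue',back('top',250+640/6,150+205/6,.1))
```

```text
[ 0.4036 -0.2163  0.048 ] [ 0.407  -0.2172  0.048 ]
[ 0.4225 -0.2544  0.048 ] [ 0.425  -0.2568  0.048 ]
[ 0.4422 -0.2918  0.048 ] [ 0.4436 -0.2953  0.048 ]
[ 0.4621 -0.331   0.048 ] [ 0.4628 -0.3333  0.048 ]
A [0.5969 0.0473] -19
B [ 0.5407 -0.0023] -79
C [0.4696 0.0216] -139
D [0.4547 0.0951] -199
E [0.5109 0.1447] -259
F [0.582  0.1208] -319
[[-0.972  0.236 -0.   ]
 [ 0.236  0.972 -0.002]
 [-0.    -0.002 -1.   ]]
dropper [ 0.47312392 -0.10276028  0.1       ] blue [ 0.55109254 -0.07425367  0.1       ]
```

```bash
cat >> h.py <<'E'
def go(*pts,yaw=None):
    s=r.get_state();M=R.from_quat(s['eef_rot']).as_matrix();y0=np.degrees(np.arctan2(M[1,1],M[0,1]))
    print('t',round(s['clock'],2),'tcp',s['tool_pos'].round(4),'yaw',y0.round(1),'tilt',M[:,2].round(3),'F',s['contact_force'].round(1),'op',round(s['opening'],3),'ff',round(s['finger_force'],1))
    for p in pts: print(p,(M.T@(np.array(p)-s['tool_pos'])).round(4))
    if yaw is not None: print('rotvec',(R.from_matrix(M).inv()*R.from_matrix(np.c_[[np.sin(yaw),-np.cos(yaw),0],[np.cos(yaw),np.sin(yaw),0],[0,0,-1]])).as_rotvec().round(4))
E
python3 -c "
from h import *
go([.36,.22,.238],[.511,.1447,.19],yaw=np.radians(71))"
```

```text
t 0.1 tcp [0.1471 0.6068 0.238 ] yaw 76.4 tilt [-0.    -0.002 -1.   ] F [ 0.9 -0.2 -0.1] op 0.998 ff 0.0
[0.36, 0.22, 0.238] [-0.298  -0.3258  0.0006]
[0.511, 0.1447, 0.19] [-0.4625 -0.3634  0.0487]Traceback (most recent call last):
  File "<string>", line 3, in <module>
    go([.36,.22,.238],[.511,.1447,.19],yaw=np.radians(71))
    ~~^^^^^^^^^^^^^^^^^^^^^^^^^^^^^^^^^^^^^^^^^^^^^^^^^^^^
  File "h.py", line 15, in go
    if yaw is not None: print('rotvec',(R.from_matrix(M).inv()*R.from_matrix(np.c_[[np.sin(yaw),-np.cos(yaw),0],[np.cos(yaw),np.sin(yaw),0],[0,0,-1]])).as_rotvec().round(4))
                                                               ~~~~~~~~~~~~~^^^^^^^^^^^^^^^^^^^^^^^^^^^^^^^^^^^^^^^^^^^^^^^^^^^^^^^^^^^^^^^^^^^^^^^^^^
  File "scipy/spatial/transform/_rotation.pyx", line 1143, in scipy.spatial.transform._rotation.Rotation.from_matrix
ValueError: Non-positive determinant (left-handed or null coordinate frame) in rotation matrix 0: [[ 0.94551858  0.32556815  0.        ]
 [-0.32556815  0.94551858  0.        ]
 [ 0.          0.         -1.        ]].
```

```bash
sed -i 's/\[np.sin(yaw),-np.cos(yaw),0\]/[-np.sin(yaw),np.cos(yaw),0]/' h.py
```

Call:
{"name": "carry_out", "arguments": {
  "plan": [
    {"rot": [0, 0, 0.09], "xyz": [-0.3, -0.32, 0], "grip": 162},
    {"rot": [0, 0, 0.09], "xyz": [-0.3, -0.32, 0], "grip": 162},
    {"rot": [0, 0, 0.09], "xyz": [-0.3, -0.32, 0], "grip": 162},
    {"rot": [0, 0, 0.09], "xyz": [-0.3, -0.32, 0], "grip": 162},
    {"rot": [0, 0, 0.09], "xyz": [-0.3, -0.32, 0], "grip": 162},
    {"rot": [0, 0, 0.09], "xyz": [-0.3, -0.32, 0], "grip": 162},
    {"rot": [0, 0, 0.09], "xyz": [-0.3, -0.32, 0], "grip": 162},
    {"rot": [0, 0, 0.09], "xyz": [-0.3, -0.32, 0], "grip": 162}
  ]
}}

```text
clock: 0.77
tool_pos: [0.3119, 0.3154, 0.2386]
eef_rot: [0.163, 0.987, -0.0, -0.0]
contact_force: [1.2, -0.5, 0.0]
opening: 0.418
finger_force: 0.0
```

```bash
python3 -c "
from h import *
go([.36,.22,.238],[.511,.1447,.19],yaw=np.radians(71))"
```

```text
t 0.77 tcp [0.3119 0.3154 0.2386] yaw 71.2 tilt [-0. -0. -1.] F [ 1.2 -0.5  0. ] op 0.418 ff 0.0
[0.36, 0.22, 0.238] [-0.0762 -0.0749  0.0007]
[0.511, 0.1447, 0.19] [-0.2434 -0.0976  0.0487]
rotvec [-0.0004 -0.      0.0043]
```

Call:
{"name": "carry_out", "arguments": {
  "plan": [
    {"rot": [0, 0, 0], "xyz": [-0.09, -0.07, 0], "grip": 162},
    {"rot": [0, 0, 0], "xyz": [-0.09, -0.07, 0], "grip": 162},
    {"rot": [0, 0, 0], "xyz": [-0.243, -0.0975, 0.045], "grip": 162},
    {"rot": [0, 0, 0], "xyz": [-0.243, -0.0975, 0.045], "grip": 162},
    {"rot": [0, 0, 0], "xyz": [-0.243, -0.0975, 0.045], "grip": 162},
    {"rot": [0, 0, 0], "xyz": [-0.243, -0.0975, 0.045], "grip": 162},
    {"rot": [0, 0, 0], "xyz": [-0.243, -0.0975, 0.045], "grip": 162},
    {"rot": [0, 0, 0], "xyz": [-0.243, -0.0975, 0.045], "grip": 162}
  ]
}}

```text
clock: 1.43
tool_pos: [0.514, 0.1417, 0.1921]
eef_rot: [0.167, 0.986, -0.001, 0.001]
contact_force: [1.0, 0.3, 0.6]
opening: 0.365
finger_force: 0.0
```

Run:
```python
from h import *
import cv2
go([.511,.1447,.077],yaw=np.radians(71))
a=r.snapshot('top')[150:230,255:355,::-1];b=r.snapshot('scene')[130:230,240:380,::-1]
cv2.imwrite('pics/e1.png',np.hstack([cv2.resize(a,(400,400)),cv2.resize(b,(400,400))]))
go([.511,.1447,.077])
```

```text
t 1.43 tcp [0.514  0.1417 0.1921] yaw 70.7 tilt [ 0.001 -0.003 -1.   ] F [1.  0.3 0.6] op 0.365 ff 0.0
[0.511, 0.1447, 0.077] [0.004  0.0021 0.1151]
rotvec [-0.0023  0.0018 -0.0049]
t 1.53 tcp [0.5099 0.1463 0.1931] yaw 71.1 tilt [-0.002 -0.    -1.   ] F [-0.9  0.6 -0.3] op 0.363 ff 0.0
[0.511, 0.1447, 0.077] [-0.0017 -0.0011  0.1161]
```

View pics/e1.png

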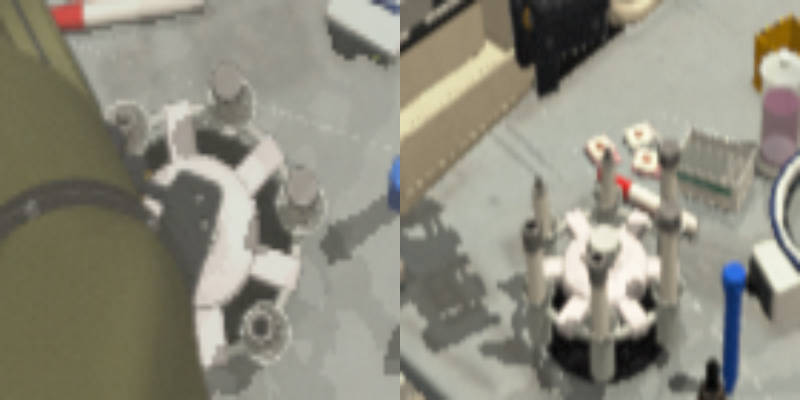

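The crops show the gripper over E, with tube E still upright at about (540,182) in the right-hand crop. Descending to take it.

Call:
{"name": "carry_out", "arguments": {
  "plan": [
    {"rot": [0, 0, 0], "xyz": [0, -0.002, 0.03], "grip": 162},
    {"rot": [0, 0, 0], "xyz": [0, -0.002, 0.06], "grip": 162},
    {"rot": [0, 0, 0], "xyz": [0, -0.002, 0.09], "grip": 162},
    {"rot": [0, 0, 0], "xyz": [0, -0.002, 0.11], "grip": 162},
    {"rot": [0, 0, 0], "xyz": [0, -0.002, 0.12], "grip": 162},
    {"rot": [0, 0, 0], "xyz": [0, -0.002, 0.12], "grip": 162},
    {"rot": [0, 0, 0], "xyz": [0, -0.002, 0.12], "grip": 162}
  ]
}}

```text
clock: 2.12
tool_pos: [0.509, 0.1461, 0.0742]
eef_rot: [0.162, 0.987, 0.0, -0.0]
contact_force: [1.0, -0.6, 0.5]
opening: 0.367
finger_force: 0.0
```

Run:
```python
from h import *
import cv2
go([.5095,.144,.073],yaw=np.radians(71))
b=r.snapshot('scene')[130:230,250:370,::-1]
cv2.imwrite('pics/e2.png',cv2.resize(b,(720,600),interpolation=cv2.INTER_CUBIC))
```

```text
t 2.12 tcp [0.509  0.1461 0.0742] yaw 71.3 tilt [-0.     0.001 -1.   ] F [ 1.  -0.6  0.5] op 0.367 ff 0.0
[0.5095, 0.144, 0.073] [-0.0012 -0.0018  0.0012]
rotvec [ 0.0004 -0.0005  0.0056]
```

View pics/e2.png

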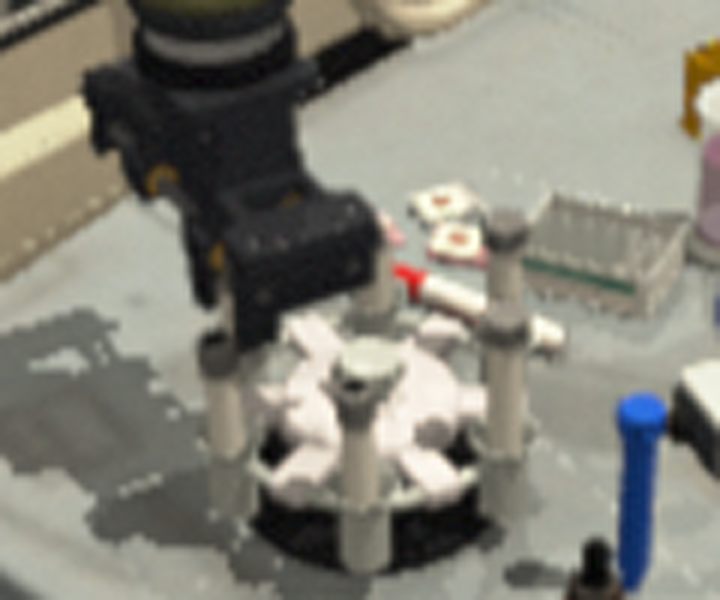

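Around (240,300) the fingers straddle tube E with no contact. Closing, then lifting.

Call:
{"name": "carry_out", "arguments": {
  "plan": [
    {"rot": [0, 0, 0], "xyz": [0, -0.001, 0], "grip": 255},
    {"rot": [0, 0, 0], "xyz": [0, -0.001, 0], "grip": 255},
    {"rot": [0, 0, 0], "xyz": [0, -0.001, 0], "grip": 255},
    {"rot": [0, 0, 0], "xyz": [0, -0.001, 0], "grip": 255},
    {"rot": [0, 0, 0], "xyz": [0, -0.001, 0], "grip": 255},
    {"rot": [0, 0, 0], "xyz": [0, -0.001, -0.02], "grip": 255},
    {"rot": [0, 0, 0], "xyz": [0, -0.001, -0.04], "grip": 255}
  ],
  "squeeze": 15
}}

```text
clock: 2.75
tool_pos: [0.5088, 0.144, 0.1135]
eef_rot: [0.163, 0.987, -0.0, -0.001]
contact_force: [-0.3, 0.8, 0.0]
opening: 0.179
finger_force: 15.0
```

Run:
```python
from h import *
go([.509,.145,.22],[.43,-.06,.22],[.443,-.2935,.22],[.443,-.2935,.13],yaw=np.radians(71))
```

```text
t 2.75 tcp [0.5088 0.144  0.1135] yaw 71.2 tilt [-0.002 -0.    -1.   ] F [-0.3  0.8  0. ] op 0.179 ff 15.0
[0.509, 0.145, 0.22] [ 0.0002  0.0009 -0.1065]
[0.43, -0.06, 0.22] [ 0.0091 -0.2186 -0.1063]
[0.443, -0.2935, 0.22] [-0.0783 -0.4355 -0.1062]
[0.443, -0.2935, 0.13] [-0.0785 -0.4355 -0.0162]
rotvec [-0.0009 -0.0014  0.0041]
```

Call:
{"name": "carry_out", "arguments": {
  "plan": [
    {"rot": [0, 0, 0], "xyz": [0, 0, -0.04], "grip": 255},
    {"rot": [0, 0, 0], "xyz": [0, 0, -0.08], "grip": 255},
    {"rot": [0, 0, 0], "xyz": [0, 0, -0.107], "grip": 255},
    {"rot": [0, 0, 0], "xyz": [-0.079, -0.436, -0.107], "grip": 255},
    {"rot": [0, 0, 0], "xyz": [-0.079, -0.436, -0.107], "grip": 255},
    {"rot": [0, 0, 0], "xyz": [-0.079, -0.436, -0.107], "grip": 255},
    {"rot": [0, 0, 0], "xyz": [-0.079, -0.436, -0.107], "grip": 255},
    {"rot": [0, 0, 0], "xyz": [-0.079, -0.436, -0.107], "grip": 255}
  ]
}}

```text
clock: 3.42
tool_pos: [0.4775, -0.0638, 0.2208]
eef_rot: [0.163, 0.987, -0.0, -0.0]
contact_force: [1.2, -0.3, -0.9]
opening: 0.181
finger_force: 15.0
```

Run:
```python
from h import *
go([.443,-.2935,.22],[.443,-.2935,.13],yaw=np.radians(71))
```

```text
t 3.42 tcp [ 0.4775 -0.0638  0.2208] yaw 71.2 tilt [-0. -0. -1.] F [ 1.2 -0.3 -0.9] op 0.181 ff 15.0
[0.443, -0.2935, 0.22] [-0.0412 -0.2286  0.0008]
[0.443, -0.2935, 0.13] [-0.0412 -0.2285  0.0908]
rotvec [-0.0002 -0.0002  0.0043]
```

Call:
{"name": "carry_out", "arguments": {
  "plan": [
    {"rot": [0, 0, 0], "xyz": [-0.041, -0.2285, 0], "grip": 255},
    {"rot": [0, 0, 0], "xyz": [-0.041, -0.2285, 0], "grip": 255},
    {"rot": [0, 0, 0], "xyz": [-0.041, -0.2285, 0], "grip": 255},
    {"rot": [0, 0, 0], "xyz": [-0.041, -0.2285, 0], "grip": 255},
    {"rot": [0, 0, 0], "xyz": [-0.041, -0.2285, 0], "grip": 255},
    {"rot": [0, 0, 0], "xyz": [-0.041, -0.2285, 0], "grip": 255},
    {"rot": [0, 0, 0], "xyz": [-0.041, -0.2285, 0.06], "grip": 255},
    {"rot": [0, 0, 0], "xyz": [-0.041, -0.2285, 0.09], "grip": 255}
  ]
}}

```text
clock: 4.08
tool_pos: [0.4444, -0.2954, 0.138]
eef_rot: [0.166, 0.986, -0.001, 0.003]
contact_force: [0.7, 0.7, -0.8]
opening: 0.179
finger_force: 15.0
```

Run:
```python
from h import *
import cv2
a=r.snapshot('top')[190:270,370:490,::-1];b=r.snapshot('scene')[220:310,330:450,::-1]
cv2.imwrite('pics/r1.png',np.hstack([cv2.resize(a,(400,400),interpolation=cv2.INTER_CUBIC),cv2.resize(b,(400,400),interpolation=cv2.INTER_CUBIC)]))
go([.443,-.2935,.13],[.443,-.2935,.058],yaw=np.radians(71))
```

```text
t 4.18 tcp [ 0.4391 -0.2899  0.132 ] yaw 71.2 tilt [-0.012  0.006 -1.   ] F [-1.2  0.8 -0.5] op 0.18 ff 15.0
[0.443, -0.2935, 0.13] [-0.0048 -0.0022  0.0019]
[0.443, -0.2935, 0.058] [-0.0058 -0.0023  0.0739]
rotvec [ 0.0022 -0.013   0.0033]
```

View pics/r1.png

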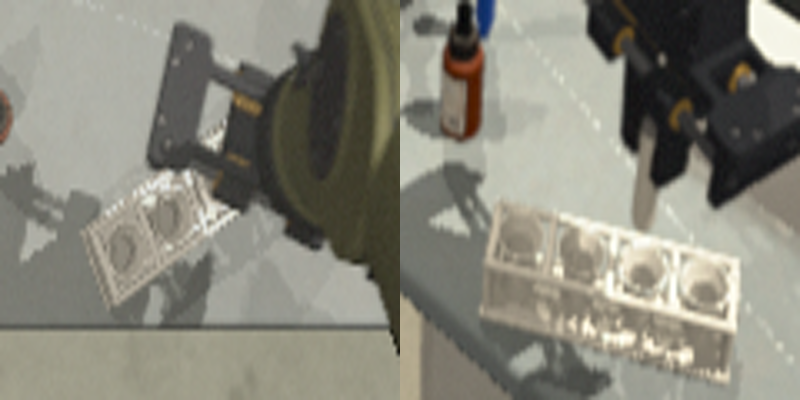

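The tube hangs upright with its foot at (645,225), above the third rack place (643,262). Checking the alignment.

Call:
{"name": "carry_out", "arguments": {
  "plan": [
    {"rot": [0, 0, 0], "xyz": [0, 0, 0.01], "grip": 255},
    {"rot": [0, 0, 0], "xyz": [0, 0, 0.015], "grip": 255},
    {"rot": [0, 0, 0], "xyz": [0, 0, 0.015], "grip": 255}
  ]
}}

```text
clock: 4.43
tool_pos: [0.4444, -0.2914, 0.1234]
eef_rot: [0.163, 0.987, -0.0, 0.001]
contact_force: [-0.3, 0.2, -1.1]
opening: 0.18
finger_force: 15.0
```

Run:
```python
from h import *
print(back('scene',403.5,270.7,.083).round(4))
go([.443,-.2935,.058],yaw=np.radians(71))
```

```text
[ 0.4411 -0.2944  0.083 ]
t 4.43 tcp [ 0.4444 -0.2914  0.1234] yaw 71.3 tilt [ 0.002 -0.001 -1.   ] F [-0.3  0.2 -1.1] op 0.18 ff 15.0
[0.443, -0.2935, 0.058] [ 0.0008 -0.0024  0.0654]
rotvec [-0.0003  0.0017  0.0047]
```

Call:
{"name": "carry_out", "arguments": {
  "plan": [
    {"rot": [0, 0, 0], "xyz": [0, -0.002, 0.015], "grip": 255},
    {"rot": [0, 0, 0], "xyz": [0, -0.002, 0.03], "grip": 255},
    {"rot": [0, 0, 0], "xyz": [0, -0.002, 0.04], "grip": 255},
    {"rot": [0, 0, 0], "xyz": [0, -0.002, 0.05], "grip": 255},
    {"rot": [0, 0, 0], "xyz": [0, -0.002, 0.055], "grip": 255},
    {"rot": [0, 0, 0], "xyz": [0, -0.002, 0.055], "grip": 255}
  ]
}}

```text
clock: 4.93
tool_pos: [0.4427, -0.2937, 0.067]
eef_rot: [0.163, 0.987, -0.0, -0.0]
contact_force: [-0.2, -0.5, -0.3]
opening: 0.177
finger_force: 15.0
```

Run:
```python
from h import *
go([.443,-.2935,.058],yaw=np.radians(71))
```

```text
t 4.93 tcp [ 0.4427 -0.2937  0.067 ] yaw 71.2 tilt [-0.001 -0.    -1.   ] F [-0.2 -0.5 -0.3] op 0.177 ff 15.0
[0.443, -0.2935, 0.058] [-0.0002  0.0003  0.009 ]
rotvec [-0.0006 -0.0006  0.0037]
```

Call:
{"name": "carry_out", "arguments": {
  "plan": [
    {"rot": [0, 0, 0], "xyz": [0, 0, 0.004], "grip": 255},
    {"rot": [0, 0, 0], "xyz": [0, 0, 0.0075], "grip": 255},
    {"rot": [0, 0, 0], "xyz": [0, 0, 0.0075], "grip": 255},
    {"rot": [0, 0, 0], "xyz": [0, 0, 0.0075], "grip": 150},
    {"rot": [0, 0, 0], "xyz": [0, 0, 0.0075], "grip": 150},
    {"rot": [0, 0, 0], "xyz": [0, 0, 0.0075], "grip": 150},
    {"rot": [0, 0, 0], "xyz": [0, 0, -0.02], "grip": 150},
    {"rot": [0, 0, 0], "xyz": [0, 0, -0.06], "grip": 130}
  ]
}}

```text
clock: 5.6
tool_pos: [0.4414, -0.2918, 0.1255]
eef_rot: [0.163, 0.987, 0.001, -0.003]
contact_force: [0.8, -0.2, -0.6]
opening: 0.466
finger_force: 0.0
```

Run:
```python
from h import *
go([.443,-.2935,.19],[.6,.046,.19],[.6,.046,.11],yaw=np.radians(71))
```

```text
t 5.6 tcp [ 0.4414 -0.2918  0.1255] yaw 71.3 tilt [-0.006  0.004 -1.   ] F [ 0.8 -0.2 -0.6] op 0.466 ff 0.0
[0.443, -0.2935, 0.19] [-0.0017 -0.001  -0.0645]
[0.6, 0.046, 0.19] [-0.0415  0.3709 -0.0641]
[0.6, 0.046, 0.11] [-0.042   0.3708  0.0159]
rotvec [ 0.0019 -0.0066  0.0051]
```

Call:
{"name": "carry_out", "arguments": {
  "plan": [
    {"rot": [0, 0, 0], "xyz": [0, 0, -0.035], "grip": 130},
    {"rot": [0, 0, 0], "xyz": [0, 0, -0.065], "grip": 130},
    {"rot": [0, 0, 0], "xyz": [-0.04, 0.371, -0.065], "grip": 130},
    {"rot": [0, 0, 0], "xyz": [-0.04, 0.371, -0.065], "grip": 130},
    {"rot": [0, 0, 0], "xyz": [-0.04, 0.371, -0.065], "grip": 130},
    {"rot": [0, 0, 0], "xyz": [-0.04, 0.371, -0.065], "grip": 130},
    {"rot": [0, 0, 0], "xyz": [-0.04, 0.371, -0.065], "grip": 130},
    {"rot": [0, 0, 0], "xyz": [-0.04, 0.371, -0.065], "grip": 130}
  ]
}}

```text
clock: 6.27
tool_pos: [0.549, -0.0643, 0.1927]
eef_rot: [0.163, 0.987, 0.0, 0.0]
contact_force: [1.1, 0.1, -0.5]
opening: 0.494
finger_force: 0.0
```

Run:
```python
from h import *
go([.598,.046,.19],[.598,.046,.11],yaw=np.radians(71))
```

```text
t 6.27 tcp [ 0.549  -0.0643  0.1927] yaw 71.3 tilt [ 0.001  0.001 -1.   ] F [ 1.1  0.1 -0.5] op 0.494 ff 0.0
[0.598, 0.046, 0.19] [-0.011   0.1202  0.0027]
[0.598, 0.046, 0.11] [-0.0109  0.1202  0.0827]
rotvec [0.0007 0.0004 0.0044]
```

Call:
{"name": "carry_out", "arguments": {
  "plan": [
    {"rot": [0, 0, 0], "xyz": [-0.011, 0.12, 0], "grip": 130},
    {"rot": [0, 0, 0], "xyz": [-0.011, 0.12, 0], "grip": 130},
    {"rot": [0, 0, 0], "xyz": [-0.011, 0.12, 0], "grip": 130},
    {"rot": [0, 0, 0], "xyz": [-0.011, 0.12, 0.01], "grip": 130},
    {"rot": [0, 0, 0], "xyz": [-0.011, 0.12, 0.02], "grip": 130},
    {"rot": [0, 0, 0], "xyz": [-0.011, 0.12, 0.02], "grip": 130}
  ]
}}

```text
clock: 6.77
tool_pos: [0.5956, 0.0426, 0.1702]
eef_rot: [0.163, 0.987, -0.001, -0.002]
contact_force: [0.0, -1.1, -0.1]
opening: 0.491
finger_force: 0.0
```

Run:
```python
from h import *
import cv2
b=r.snapshot('scene')[120:310,280:440,::-1]
cv2.imwrite('pics/a1.png',cv2.resize(b[:110,:120],(655,600),interpolation=cv2.INTER_CUBIC))
cv2.imwrite('pics/rackchk.png',b)
go([.598,.046,.11],yaw=np.radians(71))
```

```text
t 6.82 tcp [0.5959 0.0415 0.171 ] yaw 71.1 tilt [-0.004 -0.002 -1.   ] F [-0.4 -0.7 -0.1] op 0.488 ff 0.0
[0.598, 0.046, 0.11] [-0.0008  0.0051  0.061 ]
rotvec [-0.0029 -0.0029  0.0025]
```

View pics/a1.png

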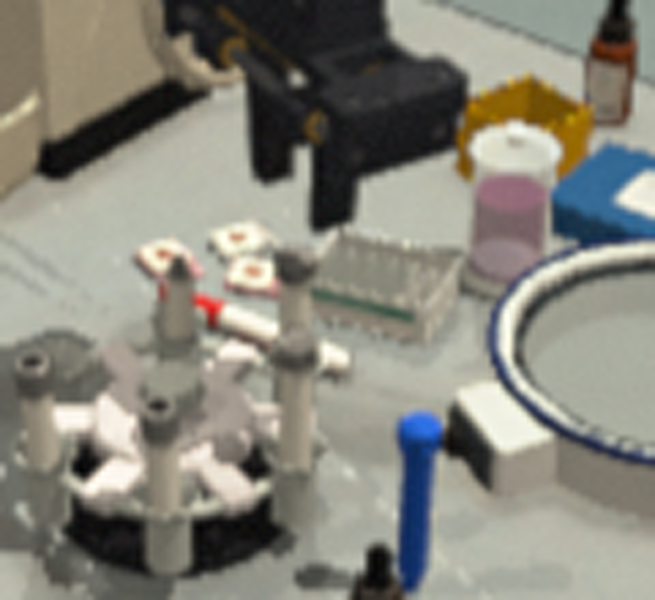

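The fingertips show at (275,175) and (335,220), straddling the line above tall cap A at (295,260). Going down with a small correction.

Call:
{"name": "carry_out", "arguments": {
  "plan": [
    {"rot": [0, 0, 0], "xyz": [0, 0.002, 0.01], "grip": 130},
    {"rot": [0, 0, 0], "xyz": [0, 0.003, 0.02], "grip": 130},
    {"rot": [0, 0, 0], "xyz": [0, 0.003, 0.02], "grip": 130}
  ]
}}

```text
clock: 7.07
tool_pos: [0.597, 0.0451, 0.1504]
eef_rot: [0.164, 0.987, -0.001, -0.002]
contact_force: [0.3, 0.5, 0.2]
opening: 0.489
finger_force: 0.0
```

Run:
```python
from h import *
print(back('scene',280+305/5.46-.4,120+198/5.45-.4,.171).round(4))
go([.598,.046,.11],yaw=np.radians(71))
```

```text
[0.6016 0.0439 0.171 ]
t 7.07 tcp [0.597  0.0451 0.1504] yaw 71.2 tilt [-0.003 -0.001 -1.   ] F [0.3 0.5 0.2] op 0.489 ff 0.0
[0.598, 0.046, 0.11] [-0.0008  0.0012  0.0404]
rotvec [-0.0017 -0.0031  0.0027]
```

Call:
{"name": "carry_out", "arguments": {
  "plan": [
    {"rot": [0, 0, 0], "xyz": [0, 0.001, 0.02], "grip": 130},
    {"rot": [0, 0, 0], "xyz": [0, 0.001, 0.041], "grip": 130},
    {"rot": [0, 0, 0], "xyz": [0, 0.001, 0.041], "grip": 130},
    {"rot": [0, 0, 0], "xyz": [0, 0.001, 0.041], "grip": 255},
    {"rot": [0, 0, 0], "xyz": [0, 0.001, 0.041], "grip": 255},
    {"rot": [0, 0, 0], "xyz": [0, 0.001, 0.041], "grip": 255},
    {"rot": [0, 0, 0], "xyz": [0, 0.001, 0.041], "grip": 255},
    {"rot": [0, 0, 0], "xyz": [0, 0.001, 0.041], "grip": 255}
  ]
}}

```text
clock: 7.73
tool_pos: [0.5995, 0.0471, 0.1125]
eef_rot: [0.163, 0.987, 0.0, 0.001]
contact_force: [-0.1, -0.1, 3.1]
opening: 0.226
finger_force: 14.9
```

Run:
```python
from h import *
go([.598,.046,.25],[.511,.1447,.25],[.511,.1447,.11],yaw=np.radians(71))
```

```text
t 7.73 tcp [0.5995 0.0471 0.1125] yaw 71.2 tilt [ 0.002  0.    -1.   ] F [-0.1 -0.1  3.1] op 0.226 ff 14.9
[0.598, 0.046, 0.25] [ 0.0008 -0.0014 -0.1375]
[0.511, 0.1447, 0.25] [ 0.1149  0.064  -0.1377]
[0.511, 0.1447, 0.11] [0.1152 0.0639 0.0023]
rotvec [0.0009 0.0018 0.0036]
```

Call:
{"name": "carry_out", "arguments": {
  "plan": [
    {"rot": [0, 0, 0], "xyz": [0, 0, -0.03], "grip": 255},
    {"rot": [0, 0, 0], "xyz": [0, 0, -0.07], "grip": 255},
    {"rot": [0, 0, 0], "xyz": [0, 0, -0.11], "grip": 255},
    {"rot": [0, 0, 0], "xyz": [0, 0, -0.1375], "grip": 255},
    {"rot": [0, 0, 0], "xyz": [0.04, 0.022, -0.1375], "grip": 255},
    {"rot": [0, 0, 0], "xyz": [0.075, 0.042, -0.1375], "grip": 255},
    {"rot": [0, 0, 0], "xyz": [0.1, 0.055, -0.1375], "grip": 255},
    {"rot": [0, 0, 0], "xyz": [0.115, 0.064, -0.1375], "grip": 255}
  ]
}}

```text
clock: 8.4
tool_pos: [0.5072, 0.1482, 0.2497]
eef_rot: [0.161, 0.987, 0.001, -0.001]
contact_force: [-0.8, -0.1, -0.6]
opening: 0.224
finger_force: 15.0
```

Call:
{"name": "carry_out", "arguments": {
  "plan": [
    {"rot": [0, 0, 0], "xyz": [0, 0, 0.01], "grip": 255},
    {"rot": [0, 0, 0], "xyz": [0, 0, 0.02], "grip": 255},
    {"rot": [0, 0, 0], "xyz": [0, 0, 0.03], "grip": 255},
    {"rot": [0, 0, 0], "xyz": [0, 0, 0.03], "grip": 255}
  ]
}}

```text
clock: 8.73
tool_pos: [0.5096, 0.1433, 0.2169]
eef_rot: [0.164, 0.986, -0.001, -0.001]
contact_force: [0.7, 0.8, -1.7]
opening: 0.233
finger_force: 15.0
```

Run:
```python
from h import *
import cv2
go([.511,.1447,.17],yaw=np.radians(71))
a=r.snapshot('top')[190:270,370:490,::-1];b=r.snapshot('scene')[120:220,260:380,::-1]
cv2.imwrite('pics/E3.png',np.hstack([cv2.resize(a,(200,200)) ,cv2.resize(b,(600,500),interpolation=cv2.INTER_CUBIC)[:200,:]]) if 0 else cv2.resize(b,(720,600),interpolation=cv2.INTER_CUBIC))
go([.511,.1447,.1125],yaw=np.radians(71))
```

```text
t 8.73 tcp [0.5096 0.1433 0.2169] yaw 71.1 tilt [-0.003 -0.002 -1.   ] F [ 0.7  0.8 -1.7] op 0.233 ff 15.0
[0.511, 0.1447, 0.17] [-0.0009  0.0019  0.0469]
rotvec [-0.0029 -0.0025  0.0025]
t 8.83 tcp [0.5106 0.1438 0.2182] yaw 71.1 tilt [-0.001 -0.001 -1.   ] F [ 0.5 -0.2 -0.7] op 0.227 ff 15.0
[0.511, 0.1447, 0.1125] [-0.0002  0.0011  0.1057]
rotvec [-0.0011 -0.0009  0.0023]
```

View pics/E3.png

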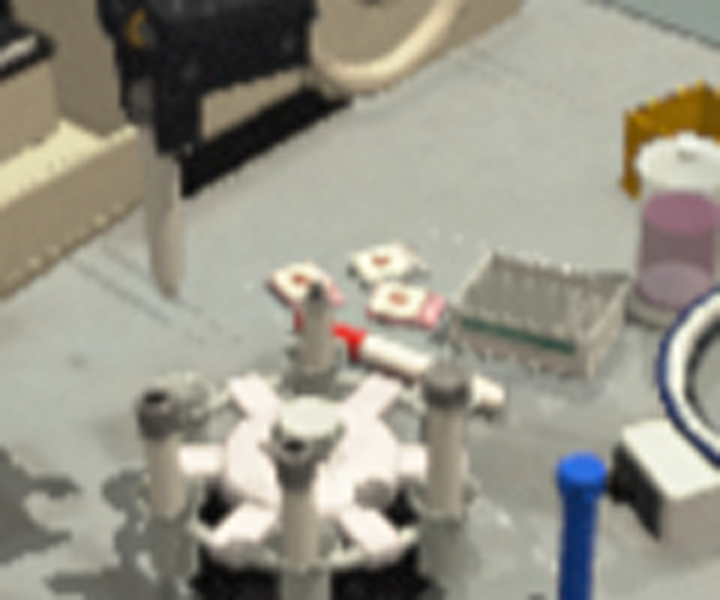

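The tall tube hangs nearly upright over empty sleeve E, with its foot at (172,292) and the sleeve mouth at about (195,390). Inserting while watching the force.

Call:
{"name": "carry_out", "arguments": {
  "plan": [
    {"rot": [0, 0, 0], "xyz": [0, 0.001, 0.025], "grip": 255},
    {"rot": [0, 0, 0], "xyz": [0, 0.001, 0.045], "grip": 255},
    {"rot": [0, 0, 0], "xyz": [0, 0.001, 0.06], "grip": 255},
    {"rot": [0, 0, 0], "xyz": [0, 0.001, 0.07], "grip": 255},
    {"rot": [0, 0, 0], "xyz": [0, 0.001, 0.08], "grip": 255},
    {"rot": [0, 0, 0], "xyz": [0, 0.001, 0.08], "grip": 255}
  ]
}}

```text
clock: 9.33
tool_pos: [0.5104, 0.1452, 0.1376]
eef_rot: [0.163, 0.987, -0.001, -0.001]
contact_force: [0.4, 0.6, -0.8]
opening: 0.231
finger_force: 15.0
```

Run:
```python
from h import *
print(back('scene',260+172/6-.4,120+292/6-.4,.130).round(4)-[.0055,.0024,0])
go([.511,.1447,.1125],yaw=np.radians(71))
```

```text
[0.5068 0.1432 0.13  ]
t 9.33 tcp [0.5104 0.1452 0.1376] yaw 71.2 tilt [-0.002 -0.001 -1.   ] F [ 0.4  0.6 -0.8] op 0.231 ff 15.0
[0.511, 0.1447, 0.1125] [-0.0008 -0.0002  0.0251]
rotvec [-0.0013 -0.0015  0.0034]
```

Call:
{"name": "carry_out", "arguments": {
  "plan": [
    {"rot": [0, 0, 0], "xyz": [0, 0, 0.012], "grip": 255},
    {"rot": [0, 0, 0], "xyz": [0, 0, 0.02], "grip": 255},
    {"rot": [0, 0, 0], "xyz": [0, 0, 0.024], "grip": 255},
    {"rot": [0, 0, 0], "xyz": [0, 0, 0.024], "grip": 255},
    {"rot": [0, 0, 0], "xyz": [0, 0, 0.024], "grip": 130},
    {"rot": [0, 0, 0], "xyz": [0, 0, 0.024], "grip": 130},
    {"rot": [0, 0, 0], "xyz": [0, 0, 0.024], "grip": 130},
    {"rot": [0, 0, 0], "xyz": [0, 0, 0.024], "grip": 130}
  ]
}}

```text
clock: 10.0
tool_pos: [0.5109, 0.1457, 0.1153]
eef_rot: [0.163, 0.987, 0.0, 0.0]
contact_force: [-0.7, 1.0, -0.4]
opening: 0.486
finger_force: 0.0
```

Run:
```python
from h import *
go([.511,.1447,.18],[.469,.0225,.18],[.469,.0225,.095],yaw=np.radians(71))
```

```text
t 10.0 tcp [0.5109 0.1457 0.1153] yaw 71.2 tilt [ 0.001  0.    -1.   ] F [-0.7  1.  -0.4] op 0.486 ff 0.0
[0.511, 0.1447, 0.18] [-0.0004 -0.0009 -0.0647]
[0.469, 0.0225, 0.18] [-0.     -0.1301 -0.0648]
[0.469, 0.0225, 0.095] [ 0.     -0.1302  0.0202]
rotvec [0.0004 0.0004 0.0038]
```

Call:
{"name": "carry_out", "arguments": {
  "plan": [
    {"rot": [0, 0, 0], "xyz": [0, 0, -0.03], "grip": 130},
    {"rot": [0, 0, 0], "xyz": [0, 0, -0.065], "grip": 130},
    {"rot": [0, 0, 0], "xyz": [0, -0.04, -0.065], "grip": 130},
    {"rot": [0, 0, 0], "xyz": [0, -0.08, -0.065], "grip": 130},
    {"rot": [0, 0, 0], "xyz": [0, -0.11, -0.065], "grip": 130},
    {"rot": [0, 0, 0], "xyz": [0, -0.13, -0.065], "grip": 130},
    {"rot": [0, 0, 0], "xyz": [0, -0.13, -0.055], "grip": 130},
    {"rot": [0, 0, 0], "xyz": [0, -0.13, -0.045], "grip": 130}
  ]
}}

```text
clock: 10.67
tool_pos: [0.4689, 0.0206, 0.1604]
eef_rot: [0.165, 0.986, -0.0, 0.001]
contact_force: [0.8, 0.8, 0.3]
opening: 0.492
finger_force: 0.0
```

Call:
{"name": "carry_out", "arguments": {
  "plan": [
    {"rot": [0, 0, 0], "xyz": [0, 0, 0.005], "grip": 130},
    {"rot": [0, 0, 0], "xyz": [0, 0, 0.01], "grip": 130},
    {"rot": [0, 0, 0], "xyz": [0, 0, 0.01], "grip": 130}
  ]
}}

```text
clock: 10.92
tool_pos: [0.4686, 0.0229, 0.1493]
eef_rot: [0.163, 0.987, -0.0, -0.001]
contact_force: [-0.0, -1.0, 0.2]
opening: 0.49
finger_force: 0.0
```

Run:
```python
from h import *
import cv2
b=r.snapshot('scene')[120:220,260:380,::-1]
cv2.imwrite('pics/C1.png',cv2.resize(b,(720,600),interpolation=cv2.INTER_CUBIC))
go([.469,.0225,.094],yaw=np.radians(71))
```

```text
t 10.97 tcp [0.4688 0.023  0.1497] yaw 71.3 tilt [-0.001  0.    -1.   ] F [-0.6 -0.4 -0.3] op 0.492 ff 0.0
[0.469, 0.0225, 0.094] [-0.0004 -0.0004  0.0557]
rotvec [-0.0001 -0.0005  0.0046]
```

View pics/C1.png

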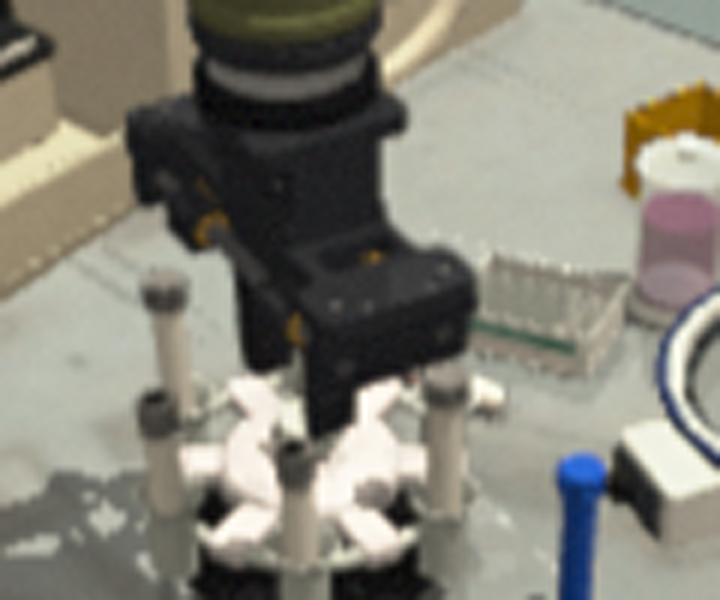

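The tall tube is seated in E at (165,290). The gripper is open above ringed tube C, with its cap at (295,450) and clear of B at (445,380). Descending to take it.

Call:
{"name": "carry_out", "arguments": {
  "plan": [
    {"rot": [0, 0, 0], "xyz": [0, 0, 0.025], "grip": 130},
    {"rot": [0, 0, 0], "xyz": [0, 0, 0.045], "grip": 130},
    {"rot": [0, 0, 0], "xyz": [0, 0, 0.055], "grip": 130},
    {"rot": [0, 0, 0], "xyz": [0, 0, 0.055], "grip": 255},
    {"rot": [0, 0, 0], "xyz": [0, 0, 0.055], "grip": 255},
    {"rot": [0, 0, 0], "xyz": [0, 0, 0.055], "grip": 255},
    {"rot": [0, 0, 0], "xyz": [0, 0, 0.055], "grip": 255},
    {"rot": [0, 0, 0], "xyz": [0, 0, 0.055], "grip": 255}
  ]
}}

```text
clock: 11.63
tool_pos: [0.4695, 0.0227, 0.0957]
eef_rot: [0.163, 0.987, 0.0, 0.001]
contact_force: [0.1, -0.1, 0.0]
opening: 0.21
finger_force: 15.0
```

Run:
```python
from h import *
go([.469,.0225,.23],[.597,.0473,.23],[.597,.0473,.18],yaw=np.radians(71))
```

```text
t 11.63 tcp [0.4695 0.0227 0.0957] yaw 71.2 tilt [ 0.002  0.    -1.   ] F [ 0.1 -0.1  0. ] op 0.21 ff 15.0
[0.469, 0.0225, 0.23] [ 0.0002 -0.0002 -0.1343]
[0.597, 0.0473, 0.23] [-0.113   0.0645 -0.1341]
[0.597, 0.0473, 0.18] [-0.1129  0.0645 -0.0841]
rotvec [0.0009 0.0015 0.0037]
```

Call:
{"name": "carry_out", "arguments": {
  "plan": [
    {"rot": [0, 0, 0], "xyz": [0, 0, -0.03], "grip": 255},
    {"rot": [0, 0, 0], "xyz": [0, 0, -0.07], "grip": 255},
    {"rot": [0, 0, 0], "xyz": [0, 0, -0.11], "grip": 255},
    {"rot": [0, 0, 0], "xyz": [0, 0, -0.134], "grip": 255},
    {"rot": [0, 0, 0], "xyz": [-0.035, 0.02, -0.134], "grip": 255},
    {"rot": [0, 0, 0], "xyz": [-0.07, 0.04, -0.134], "grip": 255},
    {"rot": [0, 0, 0], "xyz": [-0.1, 0.057, -0.134], "grip": 255},
    {"rot": [0, 0, 0], "xyz": [-0.113, 0.0645, -0.134], "grip": 255}
  ]
}}

```text
clock: 12.3
tool_pos: [0.6011, 0.0482, 0.2301]
eef_rot: [0.163, 0.987, 0.001, 0.003]
contact_force: [0.5, 0.9, -0.5]
opening: 0.205
finger_force: 15.0
```

Call:
{"name": "carry_out", "arguments": {
  "plan": [
    {"rot": [0, 0, 0], "xyz": [0, 0, 0.01], "grip": 255},
    {"rot": [0, 0, 0], "xyz": [0, 0, 0.02], "grip": 255},
    {"rot": [0, 0, 0], "xyz": [0, 0, 0.03], "grip": 255},
    {"rot": [0, 0, 0], "xyz": [0, 0, 0.03], "grip": 255}
  ]
}}

```text
clock: 12.63
tool_pos: [0.5933, 0.0463, 0.1962]
eef_rot: [0.163, 0.987, -0.001, -0.003]
contact_force: [-0.4, -0.1, -0.6]
opening: 0.207
finger_force: 15.0
```

Run:
```python
from h import *
go([.597,.0473,.12],yaw=np.radians(71))
```

```text
t 12.63 tcp [0.5933 0.0463 0.1962] yaw 71.2 tilt [-0.007 -0.001 -1.   ] F [-0.4 -0.1 -0.6] op 0.207 ff 15.0
[0.597, 0.0473, 0.12] [-0.0036  0.0024  0.0762]
rotvec [-0.0035 -0.0057  0.004 ]
```

Call:
{"name": "carry_out", "arguments": {
  "plan": [
    {"rot": [0, 0, 0], "xyz": [0, 0, 0.01], "grip": 255},
    {"rot": [0, 0, 0], "xyz": [0, 0, 0.02], "grip": 255},
    {"rot": [0, 0, 0], "xyz": [0, 0, 0.03], "grip": 255},
    {"rot": [0, 0, 0], "xyz": [0, 0, 0.03], "grip": 255},
    {"rot": [0, 0, 0], "xyz": [0, 0, 0.03], "grip": 255}
  ]
}}

```text
clock: 13.05
tool_pos: [0.596, 0.0472, 0.1681]
eef_rot: [0.163, 0.987, -0.0, -0.001]
contact_force: [-0.2, -0.2, -0.6]
opening: 0.204
finger_force: 15.0
```

Run:
```python
from h import *
go([.597,.0473,.12],yaw=np.radians(71))
```

```text
t 13.05 tcp [0.596  0.0472 0.1681] yaw 71.2 tilt [-0.002 -0.    -1.   ] F [-0.2 -0.2 -0.6] op 0.204 ff 15.0
[0.597, 0.0473, 0.12] [-0.0009  0.0005  0.0481]
rotvec [-0.0007 -0.0015  0.0039]
```

Call:
{"name": "carry_out", "arguments": {
  "plan": [
    {"rot": [0, 0, 0], "xyz": [0, 0, 0.015], "grip": 255},
    {"rot": [0, 0, 0], "xyz": [0, 0, 0.03], "grip": 255},
    {"rot": [0, 0, 0], "xyz": [0, 0, 0.04], "grip": 255},
    {"rot": [0, 0, 0], "xyz": [0, 0, 0.05], "grip": 255},
    {"rot": [0, 0, 0], "xyz": [0, 0, 0.05], "grip": 255}
  ]
}}

```text
clock: 13.47
tool_pos: [0.5957, 0.0471, 0.1172]
eef_rot: [0.163, 0.987, -0.0, -0.001]
contact_force: [-0.0, 0.1, -1.1]
opening: 0.204
finger_force: 15.0
```

Run:
```python
from h import *
go([.597,.0473,.0957],yaw=np.radians(71))
```

```text
t 13.47 tcp [0.5957 0.0471 0.1172] yaw 71.2 tilt [-0.003 -0.    -1.   ] F [-0.   0.1 -1.1] op 0.204 ff 15.0
[0.597, 0.0473, 0.0957] [-0.0012  0.0006  0.0215]
rotvec [-0.0012 -0.0023  0.0039]
```

In the bore without contact; lowering the rest, releasing, rising.

Call:
{"name": "carry_out", "arguments": {
  "plan": [
    {"rot": [0, 0, 0], "xyz": [0, 0, 0.01], "grip": 255},
    {"rot": [0, 0, 0], "xyz": [0, 0, 0.0205], "grip": 255},
    {"rot": [0, 0, 0], "xyz": [0, 0, 0.0205], "grip": 255},
    {"rot": [0, 0, 0], "xyz": [0, 0, 0.0205], "grip": 140},
    {"rot": [0, 0, 0], "xyz": [0, 0, 0.0205], "grip": 140},
    {"rot": [0, 0, 0], "xyz": [0, 0, 0.0205], "grip": 140},
    {"rot": [0, 0, 0], "xyz": [0, 0, -0.01], "grip": 140},
    {"rot": [0, 0, 0], "xyz": [0, 0, -0.045], "grip": 150}
  ]
}}

```text
clock: 14.13
tool_pos: [0.5948, 0.047, 0.1628]
eef_rot: [0.163, 0.987, -0.001, -0.003]
contact_force: [1.3, 0.8, -0.3]
opening: 0.417
finger_force: 0.0
```

Run:
```python
from h import *
go([.597,.0473,.19],[.443,-.2935,.19],[.443,-.2935,.13],yaw=np.radians(71))
```

```text
t 14.13 tcp [0.5948 0.047  0.1628] yaw 71.2 tilt [-0.005 -0.001 -1.   ] F [ 1.3  0.8 -0.3] op 0.417 ff 0.0
[0.597, 0.0473, 0.19] [-0.0018  0.0009 -0.0272]
[0.443, -0.2935, 0.19] [ 0.0344 -0.3713 -0.0261]
[0.443, -0.2935, 0.13] [ 0.0341 -0.3712  0.0339]
rotvec [-0.0023 -0.0048  0.0042]
```

Call:
{"name": "carry_out", "arguments": {
  "plan": [
    {"rot": [0, 0, 0], "xyz": [0, 0, -0.027], "grip": 150},
    {"rot": [0, 0, 0], "xyz": [0.035, -0.372, -0.027], "grip": 150},
    {"rot": [0, 0, 0], "xyz": [0.035, -0.372, -0.027], "grip": 150},
    {"rot": [0, 0, 0], "xyz": [0.035, -0.372, -0.027], "grip": 150},
    {"rot": [0, 0, 0], "xyz": [0.035, -0.372, -0.027], "grip": 150},
    {"rot": [0, 0, 0], "xyz": [0.035, -0.372, -0.027], "grip": 150},
    {"rot": [0, 0, 0], "xyz": [0.035, -0.372, -0.027], "grip": 150},
    {"rot": [0, 0, 0], "xyz": [0.035, -0.372, -0.027], "grip": 150}
  ]
}}

```text
clock: 14.8
tool_pos: [0.4765, -0.2206, 0.1915]
eef_rot: [0.163, 0.987, -0.0, 0.001]
contact_force: [0.8, -0.8, 0.2]
opening: 0.411
finger_force: 0.0
```

Run:
```python
from h import *
go([.443,-.2935,.19],[.443,-.2935,.13],yaw=np.radians(71))
```

```text
t 14.8 tcp [ 0.4765 -0.2206  0.1915] yaw 71.2 tilt [ 0.001 -0.001 -1.   ] F [ 0.8 -0.8  0.2] op 0.411 ff 0.0
[0.443, -0.2935, 0.19] [ 0.0083 -0.0798  0.0015]
[0.443, -0.2935, 0.13] [ 0.0084 -0.0798  0.0615]
rotvec [-0.0001  0.0013  0.0041]
```

Call:
{"name": "carry_out", "arguments": {
  "plan": [
    {"rot": [0, 0, 0], "xyz": [0.008, -0.08, 0], "grip": 150},
    {"rot": [0, 0, 0], "xyz": [0.008, -0.08, 0], "grip": 150},
    {"rot": [0, 0, 0], "xyz": [0.008, -0.08, 0.03], "grip": 150},
    {"rot": [0, 0, 0], "xyz": [0.008, -0.08, 0.06], "grip": 150},
    {"rot": [0, 0, 0], "xyz": [0.008, -0.08, 0.075], "grip": 150},
    {"rot": [0, 0, 0], "xyz": [0.008, -0.08, 0.075], "grip": 150},
    {"rot": [0, 0, 0], "xyz": [0.008, -0.08, 0.075], "grip": 150}
  ]
}}

```text
clock: 15.38
tool_pos: [0.444, -0.2919, 0.1159]
eef_rot: [0.163, 0.987, 0.0, -0.0]
contact_force: [0.7, 0.2, 1.0]
opening: 0.413
finger_force: 0.0
```

Run:
```python
from h import *
import cv2
b=r.snapshot('scene')[220:310,330:450,::-1]
cv2.imwrite('pics/r2.png',cv2.resize(b,(720,540),interpolation=cv2.INTER_CUBIC))
go([.443,-.2935,.06],yaw=np.radians(71))
```

```text
t 15.43 tcp [ 0.4447 -0.292   0.1167] yaw 71.2 tilt [ 0.001 -0.    -1.   ] F [-0.1  0.4  0.6] op 0.412 ff 0.0
[0.443, -0.2935, 0.06] [ 0.0012 -0.002   0.0567]
rotvec [-0.      0.0012  0.0043]
```

View pics/r2.png

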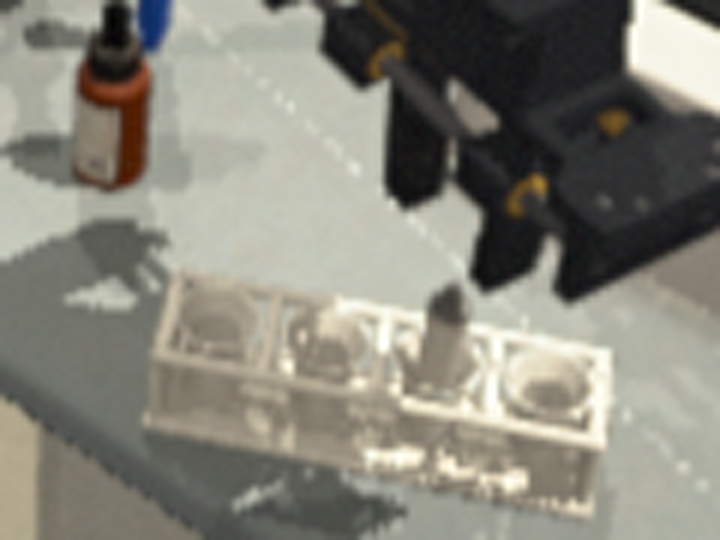

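The short tube stands in the third rack place, nipple at (450,290), with the fingertips at (415,195) and (500,275) straddling it. Taking it.

Call:
{"name": "carry_out", "arguments": {
  "plan": [
    {"rot": [0, 0, 0], "xyz": [0, -0.001, 0.025], "grip": 150},
    {"rot": [0, 0, 0], "xyz": [0, -0.001, 0.045], "grip": 150},
    {"rot": [0, 0, 0], "xyz": [0, -0.001, 0.057], "grip": 150},
    {"rot": [0, 0, 0], "xyz": [0, -0.001, 0.057], "grip": 150},
    {"rot": [0, 0, 0], "xyz": [0, -0.001, 0.057], "grip": 255},
    {"rot": [0, 0, 0], "xyz": [0, -0.001, 0.057], "grip": 255},
    {"rot": [0, 0, 0], "xyz": [0, -0.001, 0.057], "grip": 255},
    {"rot": [0, 0, 0], "xyz": [0, -0.001, 0.057], "grip": 255}
  ]
}}

```text
clock: 16.1
tool_pos: [0.4444, -0.2936, 0.0601]
eef_rot: [0.163, 0.987, -0.0, 0.001]
contact_force: [-0.1, -0.1, 2.6]
opening: 0.178
finger_force: 15.0
```

Run:
```python
from h import *
go([.443,-.2935,.22],[.4696,.0216,.22],yaw=np.radians(71))
```

```text
t 16.1 tcp [ 0.4444 -0.2936  0.0601] yaw 71.2 tilt [ 0.002 -0.001 -1.   ] F [-0.1 -0.1  2.6] op 0.178 ff 15.0
[0.443, -0.2935, 0.22] [ 0.001  -0.0005 -0.1599]
[0.4696, 0.0216, 0.22] [ 0.0773  0.3064 -0.1603]
rotvec [-0.0006  0.0024  0.0036]
```

Call:
{"name": "carry_out", "arguments": {
  "plan": [
    {"rot": [0, 0, 0], "xyz": [0, 0, -0.03], "grip": 255},
    {"rot": [0, 0, 0], "xyz": [0, 0, -0.07], "grip": 255},
    {"rot": [0, 0, 0], "xyz": [0, 0, -0.11], "grip": 255},
    {"rot": [0, 0, 0], "xyz": [0, 0, -0.15], "grip": 255},
    {"rot": [0, 0, 0], "xyz": [0, 0, -0.16], "grip": 255},
    {"rot": [0, 0, 0], "xyz": [0.077, 0.306, -0.16], "grip": 255},
    {"rot": [0, 0, 0], "xyz": [0.077, 0.306, -0.16], "grip": 255},
    {"rot": [0, 0, 0], "xyz": [0.077, 0.306, -0.16], "grip": 255}
  ]
}}

```text
clock: 16.77
tool_pos: [0.4536, -0.1678, 0.2195]
eef_rot: [0.165, 0.986, -0.0, 0.001]
contact_force: [0.3, 0.1, -0.0]
opening: 0.176
finger_force: 15.0
```

Run:
```python
from h import *
go([.469,.0218,.22],yaw=np.radians(71))
```

```text
t 16.77 tcp [ 0.4536 -0.1678  0.2195] yaw 71.0 tilt [ 0.002 -0.    -1.   ] F [ 0.3  0.1 -0. ] op 0.176 ff 15.0
[0.469, 0.0218, 0.22] [ 0.047   0.1843 -0.0006]
rotvec [0.0001 0.0017 0.0007]
```

Call:
{"name": "carry_out", "arguments": {
  "plan": [
    {"rot": [0, 0, 0], "xyz": [0.047, 0.184, 0], "grip": 255},
    {"rot": [0, 0, 0], "xyz": [0.047, 0.184, 0], "grip": 255},
    {"rot": [0, 0, 0], "xyz": [0.047, 0.184, 0], "grip": 255},
    {"rot": [0, 0, 0], "xyz": [0.047, 0.184, 0], "grip": 255},
    {"rot": [0, 0, 0], "xyz": [0.047, 0.184, 0], "grip": 255},
    {"rot": [0, 0, 0], "xyz": [0.047, 0.184, 0.02], "grip": 255},
    {"rot": [0, 0, 0], "xyz": [0.047, 0.184, 0.05], "grip": 255},
    {"rot": [0, 0, 0], "xyz": [0.047, 0.184, 0.07], "grip": 255}
  ]
}}

```text
clock: 17.43
tool_pos: [0.4682, 0.0217, 0.1478]
eef_rot: [0.162, 0.987, 0.0, 0.0]
contact_force: [-0.2, -0.6, 0.4]
opening: 0.18
finger_force: 15.0
```

Call:
{"name": "carry_out", "arguments": {
  "plan": [
    {"rot": [0, 0, 0], "xyz": [0, 0, 0.01], "grip": 255},
    {"rot": [0, 0, 0], "xyz": [0, 0, 0.01], "grip": 255},
    {"rot": [0, 0, 0], "xyz": [0, 0, 0.01], "grip": 255},
    {"rot": [0, 0, 0], "xyz": [0, 0, 0.01], "grip": 255}
  ]
}}

```text
clock: 17.77
tool_pos: [0.469, 0.021, 0.1396]
eef_rot: [0.163, 0.987, 0.0, 0.001]
contact_force: [-0.2, -0.0, 0.8]
opening: 0.182
finger_force: 15.0
```

Run:
```python
from h import *
import cv2
b=r.snapshot('scene')[120:220,260:380,::-1]
cv2.imwrite('pics/C2.png',cv2.resize(b,(720,600),interpolation=cv2.INTER_CUBIC))
go([.469,.0218,.0751],yaw=np.radians(71))
```

```text
t 17.82 tcp [0.4692 0.021  0.1398] yaw 71.2 tilt [ 0.002  0.    -1.   ] F [ 0.5  0.1 -0.6] op 0.18 ff 15.0
[0.469, 0.0218, 0.0751] [0.0005 0.0006 0.0647]
rotvec [0.001  0.0016 0.0036]
```

View pics/C2.png

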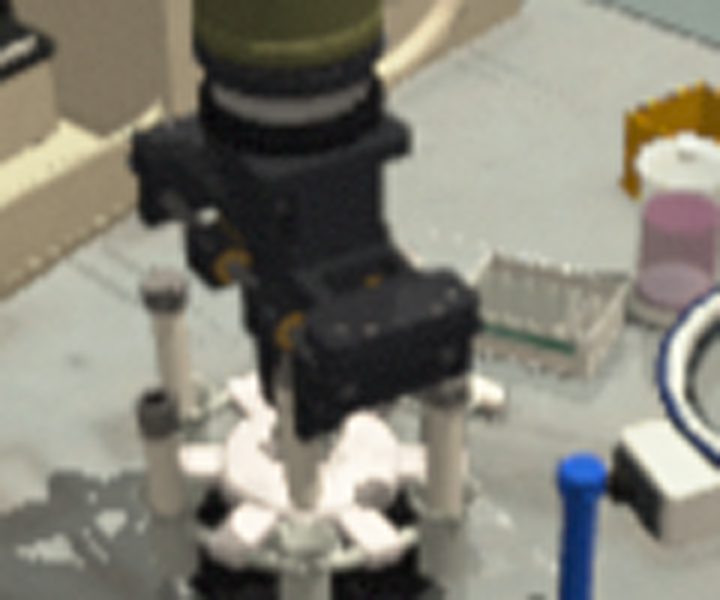

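The short tube's foot at (305,510) is over the mouth of empty sleeve C at (303,540), and B's cap is clear. Inserting.

Call:
{"name": "carry_out", "arguments": {
  "plan": [
    {"rot": [0, 0, 0], "xyz": [0, 0, 0.015], "grip": 255},
    {"rot": [0, 0, 0], "xyz": [0, 0, 0.028], "grip": 255},
    {"rot": [0, 0, 0], "xyz": [0, 0, 0.038], "grip": 255},
    {"rot": [0, 0, 0], "xyz": [0, 0, 0.045], "grip": 255},
    {"rot": [0, 0, 0], "xyz": [0, 0, 0.045], "grip": 255}
  ]
}}

```text
clock: 18.23
tool_pos: [0.4687, 0.0216, 0.0936]
eef_rot: [0.163, 0.987, 0.0, 0.0]
contact_force: [-0.6, 1.4, -0.0]
opening: 0.179
finger_force: 15.0
```

Run:
```python
from h import *
go([.469,.0218,.0751],yaw=np.radians(71))
```

```text
t 18.23 tcp [0.4687 0.0216 0.0936] yaw 71.3 tilt [ 0.     0.001 -1.   ] F [-0.6  1.4 -0. ] op 0.179 ff 15.0
[0.469, 0.0218, 0.0751] [-0.0002  0.0003  0.0185]
rotvec [ 0.0009 -0.0001  0.0044]
```

Call:
{"name": "carry_out", "arguments": {
  "plan": [
    {"rot": [0, 0, 0], "xyz": [0, 0, 0.009], "grip": 255},
    {"rot": [0, 0, 0], "xyz": [0, 0, 0.0175], "grip": 255},
    {"rot": [0, 0, 0], "xyz": [0, 0, 0.0175], "grip": 255},
    {"rot": [0, 0, 0], "xyz": [0, 0, 0.0175], "grip": 160},
    {"rot": [0, 0, 0], "xyz": [0, 0, 0.0175], "grip": 160},
    {"rot": [0, 0, 0], "xyz": [0, 0, 0.0175], "grip": 160},
    {"rot": [0, 0, 0], "xyz": [0, 0, -0.01], "grip": 160},
    {"rot": [0, 0, 0], "xyz": [0, 0, -0.05], "grip": 160}
  ]
}}

```text
clock: 18.9
tool_pos: [0.4664, 0.0204, 0.1425]
eef_rot: [0.163, 0.987, -0.001, -0.003]
contact_force: [0.1, 0.1, -0.9]
opening: 0.371
finger_force: 0.0
```

Call:
{"name": "carry_out", "arguments": {
  "plan": [
    {"rot": [0, 0, 0], "xyz": [0, 0, -0.04], "grip": 160},
    {"rot": [0, 0, 0], "xyz": [0, 0, -0.08], "grip": 160},
    {"rot": [0, 0, 0], "xyz": [0.1, -0.04, -0.1], "grip": 160},
    {"rot": [0, 0, 0], "xyz": [0.06, -0.24, -0.1], "grip": 160},
    {"rot": [0, 0, 0], "xyz": [0.06, -0.24, -0.1], "grip": 160},
    {"rot": [0, 0, 0], "xyz": [0.06, -0.24, -0.1], "grip": 160},
    {"rot": [0, 0, 0], "xyz": [0.06, -0.24, -0.1], "grip": 160},
    {"rot": [0, 0, 0], "xyz": [0.06, -0.24, -0.1], "grip": 160}
  ]
}}

```text
clock: 19.57
tool_pos: [0.3402, -0.1724, 0.2434]
eef_rot: [0.163, 0.987, -0.0, 0.0]
contact_force: [1.5, -0.8, 0.7]
opening: 0.372
finger_force: 0.0
```

Run:
```python
from h import *
import cv2
a=r.snapshot('top')[150:250,250:350,::-1];b=r.snapshot('scene')[150:250,260:360,::-1]
cv2.imwrite('pics/f.png',np.hstack([cv2.resize(x,(400,400),interpolation=cv2.INTER_CUBIC) for x in(a,b)]))
go()
```

```text
t 19.67 tcp [ 0.3369 -0.1775  0.243 ] yaw 70.3 tilt [-0.004 -0.003 -1.   ] F [-0.1  0.  -0. ] op 0.375 ff 0.0
```

View pics/f.png

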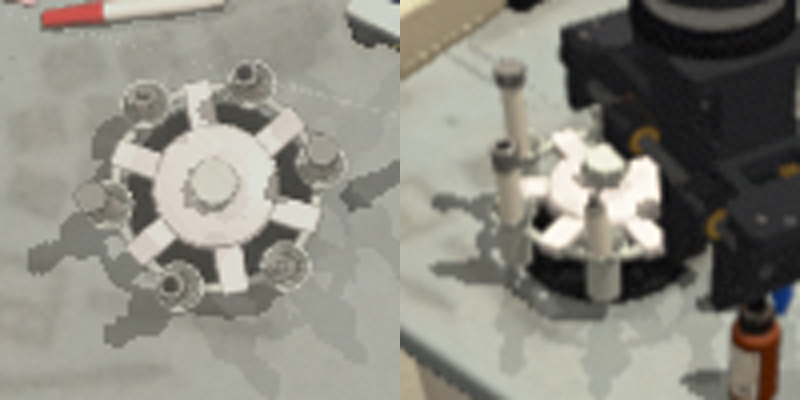

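Run:
```python
from h import *
for n,P,(u0,v0,X) in [('C',(.475,.0245,.111),(260,150,400)),('E',(.516,.147,.136),(260,150,400))]:
    p=proj('scene',P);print(n,((p-[u0,v0])*4+[X,0]).round())
p=proj('top',(.597,.0473,.122));print(((p-[250,150])*4).round()); p=proj('top',(.597,.0473,.142));print(((p-[250,150])*4).round())
print(r.get_state()['qd'].round(3),r.finish_job())
```

```text
C [602. 187.]
E [515.  63.]
[245.  64.]
[244.  58.]
the job is handed in; nothing more can be done
[-0.129  0.008 -0.084 -0.011 -0.032 -0.032 -0.09 ] None
```

The job is handed in at about 20 s of the 90 s allowed. The last pictures show each tube across the hub from its twin, the rack was emptied, and the timer and dropper bottle were left alone. I judged "fully down" from release heights about 1 to 2 mm above the floor, because the gripper hid the ringed tube I had moved in the last scene view.

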